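# Lay the tilted table easel flat

## Task

The table easel's drawing board is tilted up and locked by the ratchet on its right-hand side: lay it flat for ink work. With the fingertips press the red paddle down until the pawl is free of the teeth, keep pressing it to push the arm and board down past the teeth, without slamming, until the board lies fully flat, then let go so that the pawl springs back into the last notch. Do not touch the wet painting, and leave everything else on the table where it stands.

Things in the scene. Friction and masses are not known exactly. Their poses are not given: they have to be found in the camera images.
- easel: Table easel, fixed to the table. Pale wood base frame 320 x 380 mm, 50 mm tall. Origin on the table surface under the middle of the frame; x axis outward from the board's hinge to its rising edge, y to the left along the hinge, z up. The hinge line is parallel to y, 135 mm before the origin (x = -135 mm), 60 mm above the table.
- quadrant (a point): Head of the fixed toothed steel quadrant at the easel's right-hand side (easel y = -195 mm), 6 mm thick: an arc concentric with the hinge, radius 160 mm over the teeth, reaching 175 mm above the table. Six notches hold the board at 0, 0.12, 0.24, 0.36, 0.48 and 0.60 rad.
- board (a joint): Tilt of the board about its hinge, rad: 0 = flat (stop), grows as the outer edge rises, stop at 0.66. Starts between 0.36 and 0.60. Board 300 (outward) x 370 x 14 mm, steel side arm at its right. Stiff hinge: it stays put; pawl held clear, it takes 8 to 13 N down on the paddle to move it slowly, more when faster. Pawl in the teeth, it cannot go down (at most it sinks 0.12 onto the next tooth).
- pawl (a joint): Angle of the sprung pawl on the side arm, rad: 0 = home in the teeth, grows as its paddle is pressed down, 0.36 = fully pressed (stop). Clear of all teeth from about 0.28. Takes 1.5 N on the paddle to start, 3 to 5 N to press fully; springs back when let go. Riding on a tooth's flank it may read up to 0.27 unpressed.
- paddle (a point): Middle of the top face of the pawl's red ribbed thumb paddle, 40 mm along the arm, 44 mm across, 5 mm thick, 31 mm outside the board's right edge (easel y = -238 mm). From the hinge, in the arm's plane (outward along the arm, above it): (234, 20) mm unpressed, (240, -8) mm fully pressed, so 52 mm above the table when pressed with the board flat. Its outer end is tilted up 0.10 rad.
- painting (a point): Middle of the top face of the wet ink painting: a paper block 235 mm (outward) x 290 mm x 6 mm lying on the board. Not to be touched.
- ink_jar: Black ink jar, 52 mm diameter, 70 mm tall, origin under its middle, right of the easel. Bystander.
- tape_roll: Cream roll of tape lying flat, 100 mm diameter, 25 mm tall, origin under its middle. Bystander.
- water_cup: Blue ceramic water cup, 72 mm diameter, 85 mm tall, origin under its middle. Bystander.
- palette_knife: Palette knife lying flat, right of the easel. Bystander.
- brush_mug: Steel pot 80 mm diameter, 105 mm tall, with brushes up to 270 mm tall, origin under its middle, left of the easel. Bystander.
- palette: White ceramic palette dish with dried paint, 120 mm diameter, 11 mm tall, left of the easel. Bystander.
- eraser: White block eraser 24 x 54 x 14 mm in a blue sleeve, left of the easel. Bystander.

How it is judged (in metres and radians):
On the way, in this order (a step that is already met when the one before it is completed fails the run):
1. the fingers press the red paddle and the pawl is clear of the teeth while the board is still up (value of joint pawl above 0.28 rad and value of joint board above 0.24 rad and contact force between the fingers and pawl_c3 above 0.5 N), for 0.1 s.
2. the board has been pushed down flat on its frame (value of joint board below 0.02 rad), for 0.1 s.
At the end, for the whole second after the job is handed in: The board lies flat (tilt under 0.02 rad) and still, and the pawl has sprung home in the last notch (pawl angle under 0.05 rad) (value of joint board below 0.02 rad and value of joint pawl below 0.05 rad and velocity of joint board between -0.05 and 0.05 rad/s); the robot touches nothing.
It fails at once if the wet painting is touched (over 0.5 N) (contact force between any of the fingers, the arm and board_c0 above 0.5 N).
It fails at once if the board slams (falls faster than 1.5 rad/s) (velocity of joint board below -1.5 rad/s).
It fails at once if the board is lifted above 0.64 rad (value of joint board above 0.64 rad).
It fails at once if a bystander is moved by more than 20 mm or lifted (distance of any of ink_jar, tape_roll, water_cup, palette_knife, brush_mug, palette, eraser from where it was at the start of the episode above 0.02 m).
It also fails if it takes over 38 s, if anything falls off the work surface, if the arm or the gripper's body presses on something with over 40 N, if the wrist force passes 120 N, or if a joint passes its speed limit or range.

## Robot

A 7-joint arm with a two-finger parallel gripper is mounted at the origin on the work surface. World frame = base frame: x ahead of the robot, y to its left, z up, the work surface at z = 0. Lengths are in m, angles in degrees, forces in N, time in s.
With the tool pointing down it reaches from about 0.35 to 0.9 m from the base axis. Payload 8.1 kg.
Tool frame: the origin (TCP) lies at the very end of the fingers, on their centre line; the grasp point (between the pads) lies robot.grip_depth behind it (robot.grip_depth is the distance from the TCP to the grasp point, in m); z points along the fingers, y is the line along which they close (so a half turn about z gives the same grasp; the last joint's range is limited). The gripper opens to 92 mm and grips with 3 to 60 N. Pads are 19 mm wide; open, the fingers measure 130 mm over their backs; the gripper's body (75 mm by 190 mm) begins 47 mm behind the grasp point.
Start: joints at [63.908, 24.895, 1.432, 90.138, -0.665, 64.973, -4.303], TCP at [0.216, -0.587, 0.227] pointing down, gripper open.
Joint ranges: [-149.89, 149.89], [-25.12, 119.58], [-72.63, 75.52], [4.76, 147.25], [-75.54, 255.54], [6.69, 114.76], [-157.13, 157.13]. Speed limits (degrees/s): [127.2, 127.2, 172.46, 172.46, 180, 180, 180].

## Interface

Orientations are given as a 3x3 rotation matrix whose columns are the frame's x, y, z axes.
In Python, from bench import robot, eyes gives the robot as it stands. The module is installed in compiled form; this text tells all that it offers.
- The arm moves only by the tool carry_out, never from a script. Its argument "targets" is text: rows parted by semicolons, each of 6 numbers parted by spaces: the shift along the world's x, y, z normalised to -1 to 1, where 1 is 3 cm, then the turn, a rotation vector about the world's x, y, z normalised to -1 to 1, where 1 is 0.12 rad. A call has 1 to 20 rows; each row shifts and turns the commanded pose from where the row before left it; what a row does not reach is not made up. A row lasts 1/10 s, in which the tool goes at most 50 mm and 8.59 degrees, less where a joint would pass 70% of its speed; a pose out of reach is approached as far as the arm can. A call with a number of a shift or a turn outside -1 to 1 is refused whole. A call with a gripper value outside its range is refused whole. "gripper" is the closure, from -1 (fully open) to 1 (shut), set as the call begins (left out, the last holds). The fingers move at their own pace and stop on an object; "force" is the grip in N (left out, the last holds). Time passes only in rows, so rows that do not move let the fingers close. It gives the time, the measured TCP pose, the force, the opening and the grip force at its end, in the units of the state.
- robot.sense(): the state, without advancing time (a new reading comes with each control period).
- eyes.camera(name): name is "side" or "top"; returns a dict with "frame" (480x640x3 uint8, red, green, blue), "fx", "fy", "cx", "cy" (pixels), "R" (3x3) and "t" (3): a world point X has camera coordinates R X + t. Camera axes: x right, y down, z forward; pixel columns grow to the right and rows downward; lengths in m; the calibration is good to about 2 mm. A picture is of the moment at which its call begins. There is no depth.
- robot.job_done(): hands the job in; it is judged then, once.
The state is a dict: "time_s": time; "joint_positions": joint angles; "dq": joint speeds; "joint_torque": joint torques, N m; "eef_pos": TCP position; "eef_rot": TCP orientation; "contact_force": force on the tool from outside, world axes, zero at the start; "moment": the same for the moment, N m; "grip_width": opening from 0.0 (shut) to 1.0 (fully open); "grasp_force": force on a finger pad.
Only numpy, scipy, OpenCV 4.12 (cv2) and the standard library are available. Lean on these libraries where they do the work, as an engineer would, in place of code of your own. Each camera call takes 0.05 s, during which the arm holds its last target. There are 200 camera calls.

## Working session

There is one attempt and no reset: what is moved stays moved. The work goes in short steps, Python scripts to look and compute and a tool call to move; the robot and the scene stay as the last step left them, time stands still between calls to the robot, and variables do not carry over. Pictures are saved under pics/ and viewed, at most 10 in all, crops included, and the job is handed in when it is done.

Besides the shell and the picture viewer there is one more tool, called after "Call:" as name(argument=value, ...) on one line, values as JSON. carry_out: Moves the arm, as the interface text tells. Scaled input: -1 to 1 covers 3 cm each way for a shift and 0.12 rad each way for a turn. Its arguments: {"type":"object","properties":{"targets":{"type":"string"},"gripper":{"type":"number"},"force":{"type":"number"}},"required":["targets"]}

```bash
mkdir -p pics; python3 - <<'E'
from bench import robot, eyes
import cv2,pickle
d={}
for n in("side","top"):
    c=eyes.camera(n);d[n]=c;cv2.imwrite(f"pics/{n}0.png",c["frame"][:,:,::-1])
pickle.dump(d,open("c0.pkl","wb"))
s=robot.sense();print(s["time_s"],s["eef_pos"],s["eef_rot"],s["contact_force"],s["grip_width"],robot.grip_depth)
E
```

```text
0.1 [ 0.21575551 -0.58610765  0.2260362 ] [[ 9.38422736e-01  3.45488639e-01 -6.06819304e-04]
 [ 3.45489145e-01 -9.38421906e-01  1.25599215e-03]
 [-1.35521508e-04 -1.38830108e-03 -9.99999027e-01]] [-0.82337453  0.06479876  0.16331236] 1.002166298180118 0.0188
```

View pics/side0.png

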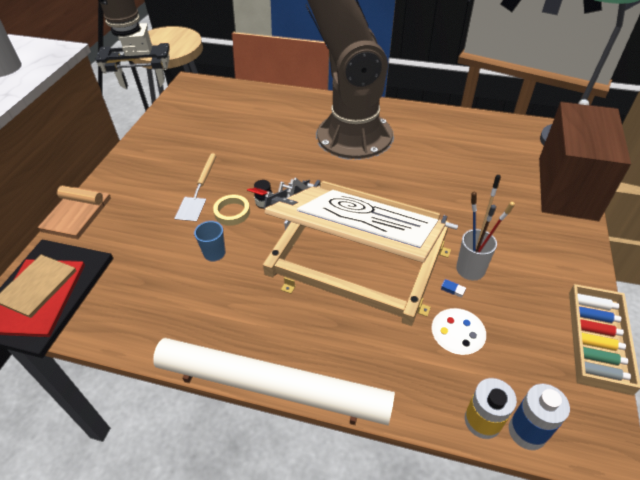

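View pics/top0.png

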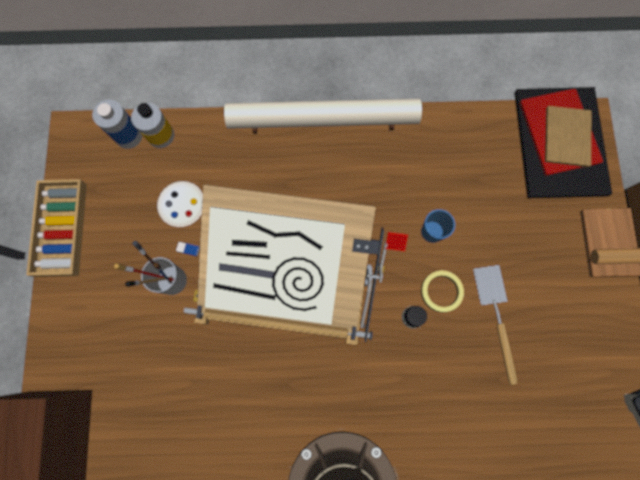

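The side picture shows the easel from the far side with the red paddle near (257,190). In the top picture the paddle is at (397,241) and the hinge is toward the robot. I'll enlarge both.

```bash
python3 - <<'E'
import cv2,pickle,numpy as np
d=pickle.load(open("c0.pkl","rb"))
a=d["side"]["frame"][160:300,230:390,::-1];b=d["top"]["frame"][190:350,330:470,::-1]
a=cv2.resize(a,None,fx=2.5,fy=2.5,interpolation=2);b=cv2.resize(b,None,fx=2.5,fy=2.5,interpolation=2)
o=np.zeros((400,750,3),np.uint8);o[:350,:400]=a;o[:400,400:]=b;cv2.imwrite("pics/crop0.png",o)
for n in d:
    f=d[n]["frame"].astype(int);x0,x1,y0,y1=(240,275,180,200) if n=="side" else (380,412,228,255)
    m=(f[...,0]>110)&(f[...,1]<60)&(f[...,2]<60);mm=np.zeros_like(m);mm[y0:y1,x0:x1]=m[y0:y1,x0:x1]
    v,u=np.nonzero(mm);print(n,len(u),u.mean(),v.mean(),u.min(),u.max(),v.min(),v.max(),cv2.minAreaRect(np.c_[u,v].astype(np.float32)))
    c=d[n];print(c["fx"],c["cx"],c["cy"],(-c["R"].T@c["t"]).round(3),c["R"].round(3).tolist())
E
```

```text
side 76 257.75 190.78947368421052 248 266 187 194 ((256.84906005859375, 190.52828979492188), (17.856870651245117, 5.219700813293457), 15.94539737701416)
500.3916074655782 320.23721320942553 234.26191034074967 [1.338 0.262 0.99 ] [[-0.258, 0.966, -0.019], [0.713, 0.177, -0.678], [-0.652, -0.189, -0.734]]
top 335 396.31044776119404 241.03880597014924 386 407 232 250 ((396.1244812011719, 241.3166046142578), (20.419292449951172, 17.11520004272461), 7.594643592834473)
485.82512485945557 319.0407795241262 234.05596536211345 [0.321 0.04  1.196] [[-0.025, -1.0, -0.002], [-0.975, 0.025, -0.221], [0.221, -0.003, -0.975]]
```

View pics/crop0.png

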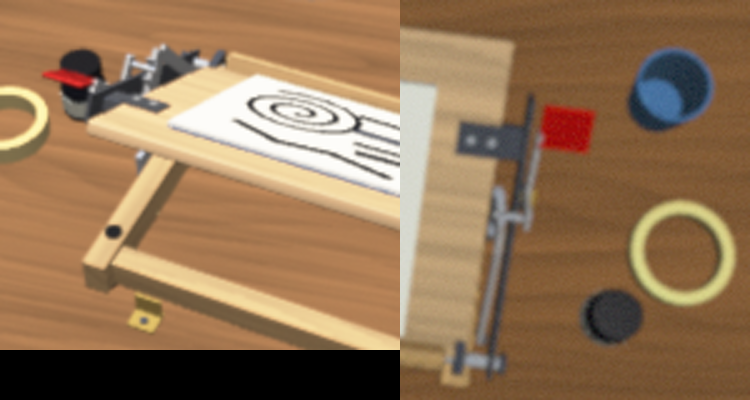

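The crop puts the paddle at side (257,190) and top (396,241). The tape roll, ink jar and cup stand about 5–10 cm to its right. Next I triangulate.

```bash
cat >h.py <<'E'
import numpy as np,cv2,pickle
from scipy.optimize import brentq
def P(c):
    K=np.array([[c["fx"],0,c["cx"]],[0,c["fy"],c["cy"]],[0,0,1]]);return K@np.c_[c["R"],c["t"]]
def tri(d,a,b):
    X=cv2.triangulatePoints(P(d["side"]),P(d["top"]),np.float64(a),np.float64(b));return (X[:3]/X[3]).ravel()
def atz(c,u,v,z):
    r=c["R"].T@[(u-c["cx"])/c["fx"],(v-c["cy"])/c["fy"],1];o=-c["R"].T@c["t"];return o+r*(z-o[2])/r[2]
E
python3 - <<'E'
from h import *
d=pickle.load(open("c0.pkl","rb"));t=d["top"]
p=tri(d,(257.2,190.6),(396.3,241.1));print("paddle",p)
th=brentq(lambda a:.06+.234*np.sin(a)+.02*np.cos(a)-p[2],-.2,1);print("tilt",th)
for z,(a,b) in {.06+.3*np.sin(th):((204,186),(375,207)),.06:((201,321),(352,341))}.items():
    A,B=atz(t,*a,z),atz(t,*b,z);e=A-B;yaw=np.arctan2(-e[0],e[1]);print(A,B,np.degrees(yaw))
for th_ in (th,.36,.48,.6):
  print(th_,.06+.234*np.sin(th_)+.02*np.cos(th_))
for n,u,v,z in(("jar",415,316,.07),("tape",443,291,.025),("cup",438,225,.085)):print(n,atz(t,u,v,z))
y=np.radians(-7.3)
x=np.array([np.cos(y),np.sin(y)]);r=.234*np.cos(th)-.02*np.sin(th);H=p[:2]-x*r;print("hinge foot",H,"flat pressed",H+x*.24)
E
```

```text
paddle [ 0.52904575 -0.12615558  0.1913561 ]
tilt 0.5082923049114771
[0.65694946 0.27946144 0.20600585] [ 0.60094366 -0.08361398  0.20600585] -8.768983273430585
[0.37988024 0.31289838 0.06      ] [ 0.32611105 -0.03324988  0.06      ] -8.829515381258512
0.5082923049114771 0.19135609795324848
0.36 0.16115010705992971
0.48 0.1857962255322927
0.6 0.20863305107263183
jar [ 0.37826616 -0.17893603  0.07      ]
tape [ 0.43815724 -0.25908331  0.025     ]
cup [ 0.58733957 -0.24464533  0.085     ]
hinge foot [ 0.3359405  -0.10141823] flat pressed [ 0.57399516 -0.13191373]
```

Call:
carry_out(targets="0 0 0.8 0 0 0;0 0 0.8 0 0 0;0 0 0.8 0 0 0;0.6 0.9 0 0 0 0.9;0.6 0.9 0 0 0 0.9;0.6 0.9 0 0 0 0.9;0.6 0.9 0 0 0 0.9;0.6 0.9 0 0 0 0.9;0.6 0.9 0 0 0 0.9;0.6 0.9 0 0 0 0.9;0.6 0.9 0 0 0 0.9;0.6 0.9 0 0 0 0.9;0.6 0.9 0 0 0 0.8;0.6 0.9 0 0 0 0;0.6 0.9 0 0.8 -0.12 0;0.6 0.9 0 0.8 -0.12 0;0.6 0.9 0 0.8 -0.12 0;0.6 0.9 0 0 0 0;0 0 0 0 0 0", gripper=1, force=20)

```text
time_s: 2.0
eef_pos: [0.4875, -0.1775, 0.2984]
eef_rot: [[0.139, 0.989, 0.041], [0.947, -0.145, 0.287], [0.29, -0.001, -0.957]]
contact_force: [0.2, 0.7, 1.3]
grip_width: 0.003
grasp_force: 0.0
```

Call:
carry_out(targets="0.55 0.8 -0.4 0 0 0;0.55 0.8 -0.6 0 0 0;0 0 -0.6 0 0 0;0 0 -0.4 0 0 0;0 0 0 0 0 0;0 0 0 0 0 0")

```text
time_s: 2.6
eef_pos: [0.5187, -0.1344, 0.239]
eef_rot: [[0.145, 0.989, 0.043], [0.947, -0.151, 0.284], [0.287, -0.001, -0.958]]
contact_force: [0.4, -0.4, -0.2]
grip_width: 0.007
grasp_force: 0.0
```

```bash
cat >look.py <<'E'
from h import *
from bench import robot,eyes
import sys
d={n:eyes.camera(n) for n in("side","top")};pickle.dump(d,open("c1.pkl","wb"))
a=d["side"]["frame"][130:270,220:380,::-1];b=d["top"]["frame"][190:350,330:470,::-1]
o=np.zeros((400,750,3),np.uint8);o[:350,:400]=cv2.resize(a,None,fx=2.5,fy=2.5,interpolation=2);o[:,400:]=cv2.resize(b,None,fx=2.5,fy=2.5,interpolation=2)
cv2.imwrite(f"pics/{sys.argv[1]}.png",o);s=robot.sense();print(s["time_s"],s["eef_pos"],s["contact_force"])
E
python3 look.py l1
```

```text
2.7 [ 0.51919732 -0.13431851  0.23955922] [ 0.14236299  0.40704016 -0.32146107]
```

View pics/l1.png

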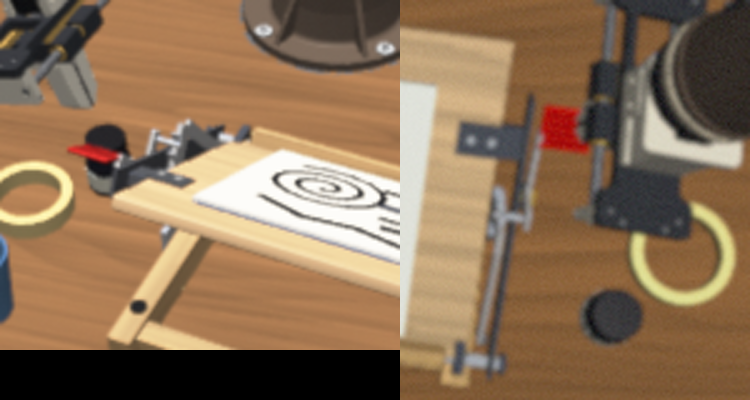

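The crop shows the gripper above and right of the paddle. In the top view the body's left edge is at the paddle's right edge, near (565,246). I'll project the TCP into both images to check it.

```bash
python3 - <<'E'
from h import *
d=pickle.load(open("c1.pkl","rb"))
for X in([.5192,-.1343,.2396,1],[.529,-.126,.191,1]):
  for n,(x0,y0,k) in {"side":(220,130,0),"top":(330,190,400)}.items():
    q=P(d[n])@np.array(X);q=q[:2]/q[2];print(n,q.round(1),"crop",((q-[x0,y0])*2.5+[k,0]).round(0))
E
```

```text
side [252.8 171.8] crop [ 82. 104.]
top [404.1 240.9] crop [585. 127.]
side [257.1 190.7] crop [ 93. 152.]
top [396.  241.2] crop [565. 128.]
```

Call:
carry_out(targets="0.07 0.25 -0.3 0 0 0;0 0 -0.4 0 0 0;0 0 -0.3 0 0 0;0 0 -0.2 0 0 0;0 0 -0.1 0 0 0;0 0 -0.1 0 0 0;0 0 0 0 0 0;0 0 0 0 0 0")

```text
time_s: 3.5
eef_pos: [0.5212, -0.1261, 0.1969]
eef_rot: [[0.143, 0.989, 0.043], [0.947, -0.15, 0.284], [0.287, 0.0, -0.958]]
contact_force: [-0.5, 0.1, 0.6]
grip_width: 0.006
grasp_force: 0.0
```

Call:
carry_out(targets="0 0 -0.07 0 0 0;0 0 -0.07 0 0 0;0 0 -0.07 0 0 0;0.03 0 -0.07 0 0 0;0.05 -0.01 -0.07 0 0 0;0.05 -0.01 -0.07 0 0 0;0.05 -0.01 -0.07 0 0 0;0 0 0 0 0 0")

```text
time_s: 4.3
eef_pos: [0.5267, -0.1269, 0.1818]
eef_rot: [[0.143, 0.989, 0.043], [0.947, -0.149, 0.284], [0.287, -0.0, -0.958]]
contact_force: [0.7, 0.6, 3.1]
grip_width: 0.008
grasp_force: 1.5
```

Call:
carry_out(targets="0.05 -0.01 -0.07 0 0 0;0.05 -0.01 -0.07 0 0 0;0.05 -0.01 -0.07 0 0 0;0.05 -0.01 -0.07 0 0 0;0.05 -0.01 -0.07 0 0 0;0 0 0 0 0 0")

```text
time_s: 4.9
eef_pos: [0.5341, -0.1283, 0.1713]
eef_rot: [[0.143, 0.989, 0.043], [0.947, -0.149, 0.284], [0.287, -0.0, -0.958]]
contact_force: [0.7, 1.3, 4.1]
grip_width: 0.006
grasp_force: 2.0
```

Call:
carry_out(targets="0.05 -0.01 -0.07 0 0 0;0.05 -0.01 -0.07 0 0 0;0.05 -0.01 -0.07 0 0 0;0 0 0 0 0 0")

```text
time_s: 5.3
eef_pos: [0.5376, -0.1288, 0.1651]
eef_rot: [[0.143, 0.989, 0.041], [0.947, -0.149, 0.285], [0.288, -0.002, -0.958]]
contact_force: [-2.5, 0.8, 7.9]
grip_width: 0.004
grasp_force: 4.3
```

```bash
python3 look.py l2
```

```text
5.4 [ 0.53759813 -0.12881713  0.16523228] [-2.21275931  1.74753692  8.53958141]
```

View pics/l2.png

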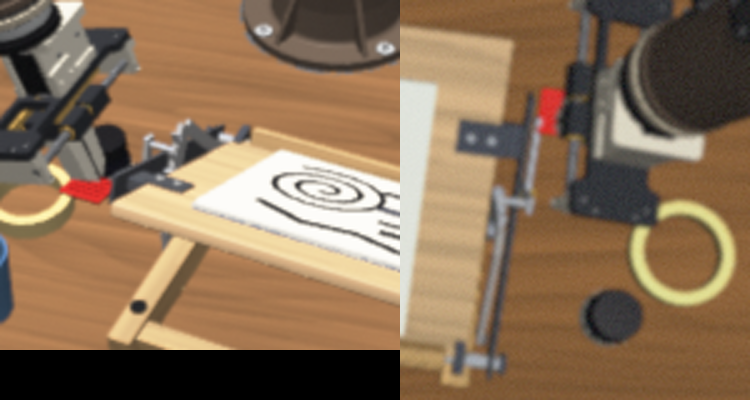

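The fingers are pressing the paddle at crop (90,190) and its far end is now tilted down. The board is still up and the painting is clear. Next I push down, following the arc outward.

Call:
carry_out(targets="0.06 -0.01 -0.07 0 0 0;0.06 -0.01 -0.07 0 0 0;0.07 -0.01 -0.08 0 0 0;0.07 -0.01 -0.08 0 0 0;0.07 -0.01 -0.08 0 0 0;0.07 -0.01 -0.08 0 0 0")

```text
time_s: 6.0
eef_pos: [0.5477, -0.1304, 0.1507]
eef_rot: [[0.144, 0.989, 0.037], [0.947, -0.148, 0.285], [0.288, -0.006, -0.958]]
contact_force: [-6.8, 1.9, 8.4]
grip_width: 0.003
grasp_force: 4.7
```

Call:
carry_out(targets="0.04 -0.01 -0.09 0 0 0;0.04 -0.01 -0.09 0 0 0;0.04 -0.01 -0.09 0 0 0;0.04 -0.01 -0.09 0 0 0;0.04 -0.01 -0.09 0 0 0;0.04 -0.01 -0.09 0 0 0;0.04 -0.01 -0.09 0 0 0;0.04 -0.01 -0.09 0 0 0")

```text
time_s: 6.8
eef_pos: [0.5577, -0.1325, 0.1293]
eef_rot: [[0.143, 0.989, 0.038], [0.947, -0.148, 0.286], [0.288, -0.005, -0.958]]
contact_force: [-5.6, 2.6, 8.4]
grip_width: 0.008
grasp_force: 4.6
```

```bash
python3 look.py l3
```

```text
6.9 [ 0.5578856  -0.13254558  0.12908699] [-4.90032807  1.63368095  6.55664496]
```

View pics/l3.png

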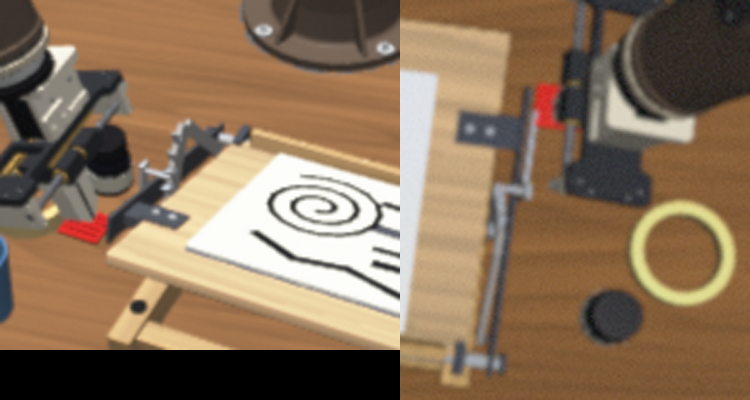

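The board is coming down smoothly with the paddle still under the fingers (crop 85,230). I continue.

Call:
carry_out(targets="0.03 -0.005 -0.09 0 0 0;0.03 -0.005 -0.1 0 0 0;0.03 -0.005 -0.1 0 0 0;0.03 -0.005 -0.1 0 0 0;0.03 -0.005 -0.1 0 0 0;0.03 -0.005 -0.1 0 0 0;0.03 -0.005 -0.1 0 0 0;0.03 -0.005 -0.1 0 0 0;0.02 -0.005 -0.1 0 0 0;0.02 -0.005 -0.1 0 0 0;0.02 -0.005 -0.1 0 0 0;0.02 -0.005 -0.1 0 0 0;0.02 -0.005 -0.1 0 0 0;0.02 -0.005 -0.1 0 0 0;0.01 0 -0.1 0 0 0;0.01 0 -0.1 0 0 0")

```text
time_s: 8.5
eef_pos: [0.5698, -0.1348, 0.082]
eef_rot: [[0.143, 0.989, 0.039], [0.947, -0.148, 0.285], [0.288, -0.003, -0.958]]
contact_force: [-3.8, 1.8, 10.7]
grip_width: 0.004
grasp_force: 4.5
```

Call:
carry_out(targets="0.01 0 -0.1 0 0 0;0.01 0 -0.1 0 0 0;0.01 0 -0.1 0 0 0;0.01 0 -0.1 0 0 0;0.01 0 -0.1 0 0 0;0 0 -0.1 0 0 0;0 0 -0.1 0 0 0;0 0 -0.08 0 0 0;0 0 -0.07 0 0 0")

```text
time_s: 9.4
eef_pos: [0.5716, -0.1351, 0.0565]
eef_rot: [[0.143, 0.989, 0.04], [0.947, -0.149, 0.285], [0.287, -0.003, -0.958]]
contact_force: [-4.2, 0.4, 9.9]
grip_width: 0.01
grasp_force: 4.3
```

Call:
carry_out(targets="0 0 -0.06 0 0 0;0 0 -0.06 0 0 0;0 0 0 0 0 0")

```text
time_s: 9.7
eef_pos: [0.5718, -0.1351, 0.0534]
eef_rot: [[0.143, 0.989, 0.041], [0.947, -0.149, 0.285], [0.288, -0.002, -0.958]]
contact_force: [-4.1, 1.2, 15.3]
grip_width: 0.003
grasp_force: 6.3
```

Call:
carry_out(targets="0 0 -0.06 0 0 0;0 0 -0.06 0 0 0;0 0 0 0 0 0;0 0 0 0 0 0")

```text
time_s: 10.1
eef_pos: [0.5722, -0.1351, 0.0515]
eef_rot: [[0.143, 0.989, 0.042], [0.947, -0.149, 0.285], [0.288, -0.001, -0.958]]
contact_force: [-10.2, 0.5, 29.7]
grip_width: 0.007
grasp_force: 13.2
```

```bash
python3 look.py l4
```

```text
10.2 [ 0.57222065 -0.13509122  0.05150994] [-10.46334777  -0.93510897  30.47198982]
```

View pics/l4.png

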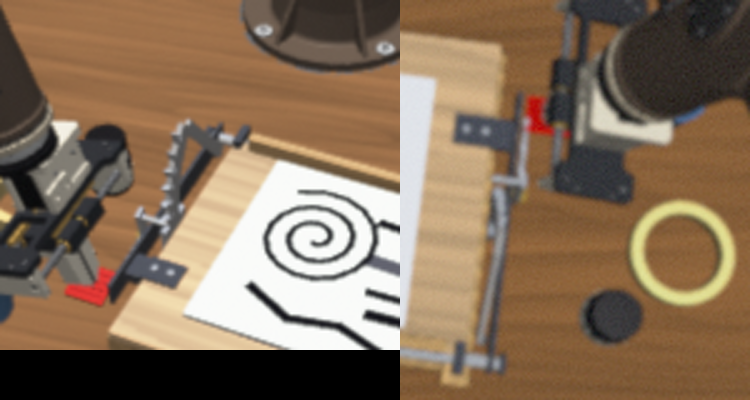

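Force has risen to 30 N and the board lies flat, so it is on its stop. I release straight up.

Call:
carry_out(targets="0 0 0.1 0 0 0;0 0 0.1 0 0 0;0 0 0.15 0 0 0;0 0 0.2 0 0 0;0 0 0.2 0 0 0;0 0 0.3 0 0 0;0 -0.1 0.4 0 0 0;0 -0.2 0.5 0 0 0;0 -0.3 0.6 0 0 0;0 -0.5 0.6 0 0 0;0 -0.6 0.6 0 0 0;0 -0.6 0.5 0 0 0;0 -0.6 0.3 0 0 0;0 0 0 0 0 0;0 0 0 0 0 0;0 0 0 0 0 0")

```text
time_s: 11.8
eef_pos: [0.5727, -0.2213, 0.1857]
eef_rot: [[0.142, 0.989, 0.042], [0.947, -0.148, 0.285], [0.288, -0.001, -0.958]]
contact_force: [0.3, -0.3, -0.7]
grip_width: 0.005
grasp_force: 0.0
```

```bash
python3 look.py l5
```

```text
11.9 [ 0.57271922 -0.2212923   0.18556229] [ 0.43274795  0.34412636 -0.01145417]
```

View pics/l5.png

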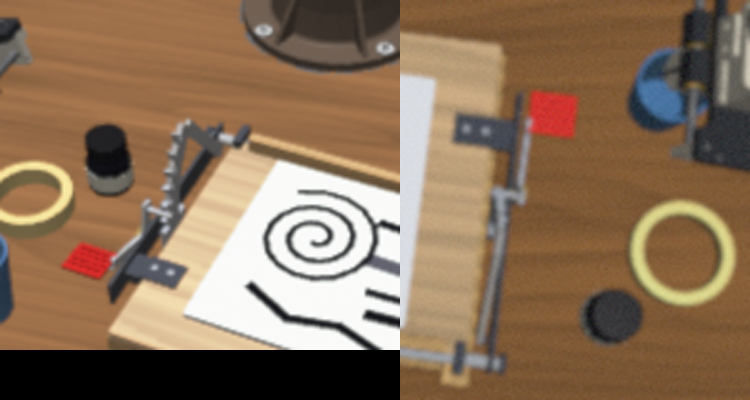

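The board stays flat, the paddle has sprung up (crop 90,260 and 553,113), and the bystanders haven't moved. I'll check the paddle height: 0.080 m means the pawl is home, 0.052 m means it is still pressed.

```bash
python3 - <<'E'
from h import *
d=pickle.load(open("c1.pkl","rb"))
print(tri(d,(220+89/2.5,130+260.5/2.5),(330+153/2.5,190+113.5/2.5)))
E
```

```text
[ 0.56628548 -0.132262    0.0767341 ]
```

```bash
python3 -c "
from bench import robot
print(robot.job_done())"
```

```text
the job is handed in; nothing more can be done
None
```

The job is handed in with no verdict returned: the board was pushed down slowly until it lay flat on its stop, and the paddle has sprung back to about 77 mm (80 mm expected when home), so the pawl looks seated in the last notch; the arm is clear, and I saw no contact with the painting and no bystander moved.

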